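Restock two bench stock trays first-in-first-out

ROBOT

A 6-joint arm with a two-finger parallel gripper is mounted at the origin on the work surface. World frame = base frame: x ahead of the robot, y to its left, z up, the work surface at z = 0. Lengths are in mm, angles in rad, forces in N, time in s.
With the tool pointing down it reaches from about 350 to 725 mm from the base axis. Payload 4.3 kg.
Tool frame: the origin (TCP) lies between the finger pads; the fingertips stand 25 mm ahead of it and the grasp point (between the pads) lies 6 mm ahead of it; z points along the fingers, y is the line along which they close (so a half turn about z gives the same grasp; the last joint's range is limited). The gripper opens to 85 mm and grips with 20 to 120 N. Pads are 22 mm wide; open, the fingers measure 114 mm over their backs; the gripper's body (76 mm by 85 mm) begins 54 mm behind the grasp point. The pads swing forward as they close: fully open they stand 13 mm farther back than shut.
Start: joints at [-1.223, 0.377, 0.081, 1.274, 0, 1.46], TCP at [254.151, -515.821, 256.329] pointing down, gripper open.
Joint ranges: [-2.72, 2.72], [-0.84, 1.66], [-1.02, 1.22], [-1.77, 2.12], [-1.37, 1.28], [-3.14, 3.14]. Speed limits (rad/s): [2.57, 2.57, 3.14, 3.14, 3.14, 3.14].

INTERFACE

Orientations are given as a rotation vector (axis times angle).
In Python, from plant import manip gives the robot as it stands.
- The arm moves only by the shell command python3 -m creep 'ROWS' [OPENING] [FORCE]. ROWS is JSON, a list of rows, each a list of 6 numbers: the shift along the tool's x, y, z in units of 0.1 m (1.0 is 0.1 m), then the turn, a rotation vector about the tool's x, y, z in units of 0.5 rad (1.0 is 0.5 rad). A call has 1 to 20 rows; each row is the pose to reach, as a shift and turn from the pose commanded when the call began, along the tool's axes at that moment; what a row does not reach only later rows make up. A row lasts 1/12 s, in which the tool goes at most 41.7 mm and 7.16 degrees, less where a joint would pass 70% of its speed; a pose out of reach is approached as far as the arm can. A call with a number of a shift or a turn outside -1 to 1 is refused whole. A call with a gripper value outside its range is refused whole. OPENING is the finger opening in mm, from 0 to 85.4, set as the call begins (- or left out, the last holds). The fingers move at their own pace and stop on an object; FORCE is the grip in N (left out, the last holds). Time passes only in rows, so rows that repeat a pose let the fingers close. It gives the time, the measured TCP pose, the force, the opening and the grip force at its end, in the units of the state.
- manip.read_state(): the state, without advancing time (a new reading comes with each control period).
- manip.snapshot(name): name is "scene" or "side" or "wrist"; returns the picture (384x512x3 uint8, blue, green, red); there is no depth.
- manip.camera_model(name): a dict with "K" (3x3 intrinsics, pixels), "R" (3x3) and "t" (3): a world point X has camera coordinates R X + t; the wrist camera has in their place "hand_eye" (4x4, takes a point from camera to tool coordinates, whose origin is the TCP and whose axes are the flange's). Camera axes: x right, y down, z forward; pixel columns grow to the right and rows downward; lengths in mm; the calibration is good to about 2 mm. The wrist camera is an equidistant fisheye: a pixel r from the principal point sees the ray r / f radians off the axis. A picture is of the moment at which its call begins: read the wrist's pose just before it. camera_model takes no time and is no camera call.
- manip.close_job(): hands the job in; it is judged then, once.
The state is a dict: "time_s": time; "joint_positions": joint angles; "joint_vel": joint speeds; "joint_efforts": joint torques, N m; "tcp_pos": TCP position; "ee_rot": TCP orientation; "ft_force": force on the tool from outside, world axes, zero at the start; "wrist_torque": the same for the moment, N m; "gripper_width": finger opening in mm; "gripper_force": force on a finger pad.
Only numpy, scipy, OpenCV 4.12 (cv2) and the standard library are available. Lean on these libraries where they do the work, as an engineer would, in place of code of your own. Each camera call takes 0.05 s, during which the arm holds its last target. There are 200 camera calls.

TASK

Restock the two grey trays first-in-first-out: first bring the old item at the back of each tray up to its front lip, then load the loose new items of the same kind behind it in single file - the two small round bottles behind the old bottle, the small upright carton behind the old carton. Leave no gap wider than a finger (15 mm), neither at the lip nor between items, with everything standing on the tray floor and let go. Keep the bottles and cartons upright throughout, and leave the big jar, the flat carton and the tape roll where they are.

Things in the scene. Friction and masses are not known exactly. Their poses are not given: they have to be found in the camera images.
- lane_bottles: Grey fixed one-row tray, inside 180 (x) x 56 mm (y), walls 3 mm, floor 4 mm thick, sides 18 mm high. FRONT end at -x, roughly towards the robot: 12 mm lip with a sloping white label outside. BACK end at +x: 42 mm wall. Origin: centre of underside; inner faces of lip and back wall at x = -90 and +90 mm. The one with the old round bottle in it.
- lane_cartons: Grey fixed one-row tray, inside 180 (x) x 56 mm (y), walls 3 mm, floor 4 mm thick, sides 18 mm high. FRONT end at -x, roughly towards the robot: 12 mm lip with a sloping white label outside. BACK end at +x: 42 mm wall. Origin: centre of underside; inner faces of lip and back wall at x = -90 and +90 mm. The one with the old carton in it.
- bottle_old_c (a point): Small round white bottle with a narrower grey screw cap, 40 mm across, 90 mm tall (straight-sided up to 66 mm), 80 to 150 g, upright. The point is its centre, half-way up (45 mm above its foot); z is up. This is the old one: it stands in the back half of a tray at the start.
- carton_old_c (a point): Small plain cardboard carton, 40 x 40 mm and 76 mm tall, standing upright, 60 to 130 g, a strip of pale tape over the top. The point is its centre, half-way up (38 mm above its foot); x and y are square to its sides, z is up. This is the old one: it stands in the back half of a tray at the start, nearly square to it.
- bottle_new1_c (a point): Small round white bottle with a narrower grey screw cap, 40 mm across, 90 mm tall (straight-sided up to 66 mm), 80 to 150 g, upright. The point is its centre, half-way up (45 mm above its foot); z is up. One of two alike new ones, loose on the bench beside the trays.
- bottle_new2_c (a point): Small round white bottle with a narrower grey screw cap, 40 mm across, 90 mm tall (straight-sided up to 66 mm), 80 to 150 g, upright. The point is its centre, half-way up (45 mm above its foot); z is up. The other new one, loose on the bench; the two are interchangeable.
- carton_new_c (a point): Small plain cardboard carton, 40 x 40 mm and 76 mm tall, standing upright, 60 to 130 g, a strip of pale tape over the top. The point is its centre, half-way up (38 mm above its foot); x and y are square to its sides, z is up. The new one, loose on the bench at any yaw.
- jar_big: Bystander: big squat white jar with a wide grey lid, 64 mm across, 76 mm tall, loose. Origin: centre of its underside.
- carton_flat: Bystander: low flat cardboard carton, 80 (x) x 50 (y) mm and 28 mm high, loose. Origin: centre of its underside.
- tape_roll: Bystander: roll of pale tape lying flat, 70 mm across, 44 mm hole, 22 mm high, loose. Origin: centre of its underside.
Things that resemble listed ones, but are neither listed nor needed, are in the scene too. What is shaped like the part that bears bottle_old_c but blue is not meant. Leave any red look-alike of the part that bears bottle_new2_c alone.

How it is judged:
By the outcome, as a careful person would: the job done as asked, in the order asked, and still so for the second after the job is handed in, with the robot touching nothing.
It also fails if it takes over 118 s, if anything falls off the work surface, if the arm or the gripper's body presses on something with over 40 N, if the wrist force passes 120 N, or if a joint passes its speed limit or range.

## Working session

There is one attempt and no reset: what is moved stays moved. The work goes in short steps, Python scripts to look and compute and a shell command to move; the robot and the scene stay as the last step left them, time stands still between calls to the robot, and variables do not carry over. Pictures are saved under pics/ and viewed, at most 14 in all, crops included, and the job is handed in when it is done.

```bash
ls; mkdir -p pics
python3 - <<'E'
from plant import manip
import cv2
s=manip.read_state();print(s)
for n in("scene","side"):
    cv2.imwrite(f"pics/{n}0.png",cv2.resize(manip.snapshot(n),(800,600),interpolation=cv2.INTER_CUBIC))
for n in("scene","side","wrist"):print(n,manip.camera_model(n))
E
```

```text
pics
{'time_s': 0.0, 'joint_positions': array([-1.22329916e+00,  3.78060628e-01,  7.96519068e-02,  1.27442189e+00,
       -6.59918114e-06,  1.46050160e+00]), 'joint_vel': array([-0.00058222, -0.00153525,  0.00047895, -0.00188949,  0.00024425,
       -0.00034041]), 'joint_efforts': array([-1.95106128e-03, -4.63599050e+01,  2.69877183e+01,  2.06144981e-02,
       -4.29809288e-04, -6.77221692e-06]), 'tcp_pos': array([ 253.93161485, -515.21873253,  255.37230395]), 'ee_rot': array([-3.05768550e+00, -7.12376775e-01,  3.88139067e-04]), 'ft_force': array([-0.23946467,  0.07463149, -0.85397234]), 'wrist_torque': array([ 0.01569797,  0.05641842, -0.03508443]), 'gripper_force': 0.0, 'gripper_width': 85.18821722802333}
scene {'K': array([[400.99288395,   0.        , 256.29187523],
       [  0.        , 400.99288395, 189.10743065],
       [  0.        ,   0.        ,   1.        ]]), 'R': array([[ 0.24579242,  0.96929523,  0.00726965],
       [ 0.53884311, -0.13039718, -0.83225278],
       [-0.8057507 ,  0.20847862, -0.55434869]]), 't': array([-158.9157022 , -238.93466513, 1461.60913315])}
side {
[... 187 characters left out ...]
0.41033098, -0.01819508],
       [-0.24133538,  0.57104018, -0.78464664],
       [ 0.33235495, -0.71101448, -0.6196762 ]]), 't': array([513.32855463, 168.16072568, 837.49721649])}
wrist {'K': array([[297.31863964,   0.        , 254.96575801],
       [  0.        , 297.31863964, 190.87571529],
       [  0.        ,   0.        ,   1.        ]]), 'hand_eye': array([[-5.14241841e-05, -9.55000336e-01, -2.96604713e-01,
         7.62173356e+01],
       [ 9.99999392e-01,  2.77581583e-04, -1.06712619e-03,
         9.81831538e-01],
       [ 1.10143788e-03, -2.96604587e-01,  9.54999741e-01,
        -1.18441601e+02],
       [ 0.00000000e+00,  0.00000000e+00,  0.00000000e+00,
         1.00000000e+00]])}
```

View pics/scene0.png

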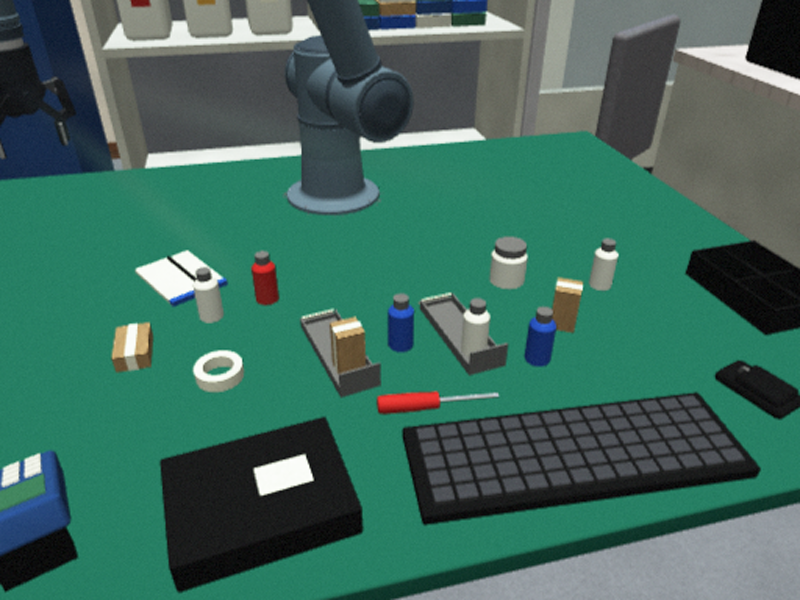

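View pics/side0.png

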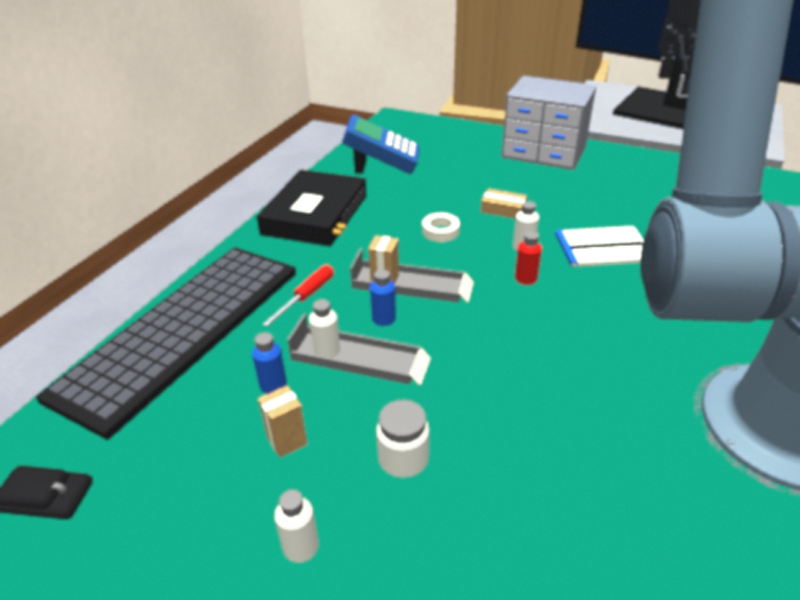

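The scene shows the bottle tray at about (463,335) with the white old bottle at (476,325), and the carton tray at (340,350) with the old carton at (347,345).
- **White bottles, new:** (207,296) and (603,266).
- **New carton:** (567,305).
- **Look-alikes to leave alone:** blue bottles at (400,323) and (540,337), a red bottle at (264,279), the jar at (508,262), the flat carton at (132,346) and the tape roll at (218,370).

The side view shows the same items, with caps at (530,207), (291,497) and (321,307).

```bash
cat > h.py <<'E'
import numpy as np,cv2
from plant import manip
from scipy.spatial.transform import Rotation as R
def ray(cam,u,v,st=None):
    m=manip.camera_model(cam);K=m["K"]
    p=np.array([(u-K[0,2])/K[0,0],(v-K[1,2])/K[1,1]])
    if cam=="wrist":
        r=np.hypot(*p);d=np.array([*(p/max(r,1e-9)*np.sin(r)),np.cos(r)])
        H=m["hand_eye"];T=R.from_rotvec(st["ee_rot"]).as_matrix()
        return T@H[:3,3]+st["tcp_pos"],T@H[:3,:3]@d
    d=m["R"].T@np.array([*p,1]);return -m["R"].T@m["t"],d/np.linalg.norm(d)
def atz(cam,u,v,z,st=None):
    o,d=ray(cam,u,v,st);return o+d*(z-o[2])/d[2]
def tri(rs):
    A=sum(np.eye(3)-np.outer(d,d) for o,d in rs);b=sum((np.eye(3)-np.outer(d,d))@o for o,d in rs)
    return np.linalg.solve(A,b)
E
python3 - <<'E'
from h import *
P=dict(newL=((203,272),(530,207)),newR=((608,243),(291,497)),old=((478,305),(321,307)),cnew=((568,285),(280,397)),cold=((347,326),(384,241)),blue1=((401,300),(382,277)),blue2=((544,314),(264,340)),red=((262,256),(531,238)),jar=((510,245),(403,418)))
np.set_printoptions(precision=1,suppress=True)
for k,(a,b) in P.items():
    ra=ray("scene",a[0]*.64,a[1]*.64);rb=ray("side",b[0]*.64,b[1]*.64)
    z=76 if k[0]in"cj" else 90
    print(k,tri([ra,rb]),atz("scene",a[0]*.64,a[1]*.64,z)[:2],atz("side",b[0]*.64,b[1]*.64,z)[:2])
# tray corners scene lip/back at known heights
for n,(u,v) in dict(cl_lipL=(302,317),cl_lipR=(336,310),cb_L=(341,377),cb_R=(379,363),bl_L=(421,300),bl_R=(454,294),bb_L=(470,352),bb_R=(506,344)).items():
    print(n,atz("scene",u*.64,v*.64,42 if 'b_' in n or n[:2]=='bb' else 16)[:2])
E
```

```text
newL [ 433.3 -275.6   83.5] [ 447.1 -273.4] [ 430.8 -267.3]
newR [505.6 406.3  86.9] [511.7 403.8] [503.2 406.6]
old [633.3 119.9  88. ] [637.4 119.5] [631.5 120.5]
cnew [599.6 284.   77.4] [599.2 286.3] [599.5 281.3]
cold [628.  -77.   81.5] [624.3 -74.2] [631.4 -88.8]
blue1 [586.6  14.5  83.1] [597.9  12.5] [582.   21.3]
blue2 [672.5 208.   83.9] [681.5 204.4] [667.2 212. ]
red [ 405.1 -179.6   83.5] [ 417.7 -179.2] [ 403.  -170.6]
jar [446.8 249.7  71.8] [455.5 247. ] [444.7 251.6]
cl_lipL [ 502. -129.]
cl_lipR [495.4 -72. ]
cb_L [692.7 -96.2]
cb_R [675.9 -39.1]
bl_L [500.1  73.1]
bl_R [495.7 133.5]
bb_L [683.1  94.4]
bb_R [677.9 152.3]
```

```bash
for i in 1; do
python3 -m creep '[[0.4,-0.31,-0.1,0,0,0],[0.72,-0.56,-0.1,0,0,0],[0.96,-0.75,-0.1,0,0,0]]' 85
python3 -m creep '[[0.32,-0.25,-0.1,0,0,0],[0.64,-0.5,-0.1,0,0,0],[0.96,-0.75,-0.1,0,0,0]]'
python3 -m creep '[[0.32,-0.25,-0.1,0,0,0],[0.64,-0.5,-0.1,0,0,0],[0.96,-0.75,-0.1,0,0,0]]'
python3 -m creep '[[0.32,-0.25,-0.1,0,0,0],[0.64,-0.5,-0.1,0,0,0],[0.96,-0.75,-0.1,0,0,0]]'
python3 -m creep '[[0.32,-0.25,-0.05,0,0,0.23],[0.64,-0.5,-0.05,0,0,0.46],[0.96,-0.75,-0.05,0,0,0.7],[0.96,-0.75,-0.05,0,0,0.7],[0.96,-0.75,-0.05,0,0,0.7]]'
done
python3 - <<'E'
from h import *
s=manip.read_state();np.save("w1.npy",s,allow_pickle=True);im=manip.snapshot("wrist");cv2.imwrite("pics/w1raw.png",im)
cv2.imwrite("pics/w1.png",cv2.resize(im,(800,600),interpolation=cv2.INTER_CUBIC));print(s["tcp_pos"],s["ee_rot"],s["joint_positions"])
E
```

```text
time_s: 0.35
tcp_pos: [307.4, -405.0, 266.1]
ee_rot: [-3.06, -0.71, -0.001]
ft_force: [1.5, 0.1, 0.7]
gripper_width: 85.0
gripper_force: 0.0
time_s: 0.6
tcp_pos: [360.5, -294.7, 276.5]
ee_rot: [3.06, 0.712, 0.001]
ft_force: [0.1, -0.2, -0.2]
gripper_width: 85.0
gripper_force: 0.0
time_s: 0.85
tcp_pos: [413.5, -184.9, 286.6]
ee_rot: [3.059, 0.712, 0.001]
ft_force: [0.1, -0.6, -0.5]
gripper_width: 85.4
gripper_force: 0.0
time_s: 1.1
tcp_pos: [466.5, -75.0, 296.6]
ee_rot: [3.059, 0.713, 0.001]
ft_force: [0.8, -0.2, -0.5]
gripper_width: 84.9
gripper_force: 0.0
time_s: 1.52
tcp_pos: [519.5, 35.4, 300.5]
ee_rot: [-3.136, -0.176, 0.001]
ft_force: [0.1, -0.2, 0.5]
gripper_width: 85.1
gripper_force: 0.0
[519.5484315   35.37383234 300.52571329] [-3.13606276e+00 -1.75763219e-01  1.33418513e-03] [-5.41581490e-02  2.58428522e-01  2.81921034e-02  1.34147114e+00
  5.11010264e-04  2.97545977e+00]
```

View pics/w1.png

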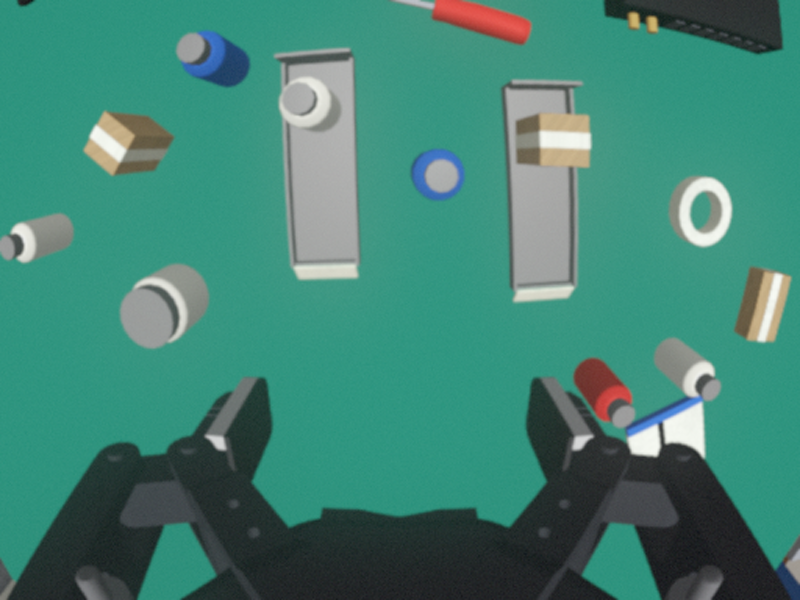

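The wrist view shows the bottle tray at (320,165) with the white bottle at (305,102), and the carton tray at (545,190) with the taped carton at (553,140). The new bottles are at (35,238) and (687,370), and the new carton is at (128,142). The look-alikes are the blue bottles at (438,174) and (212,57) and the red one at (605,390).

Run:
```python
import cv2
im=cv2.imread("pics/w1raw.png")
cv2.imwrite("pics/w1c.png",cv2.resize(im[25:195,170:380],None,fx=3.5,fy=3.5,interpolation=cv2.INTER_CUBIC))
```

```text
(no output)
```

View pics/w1c.png

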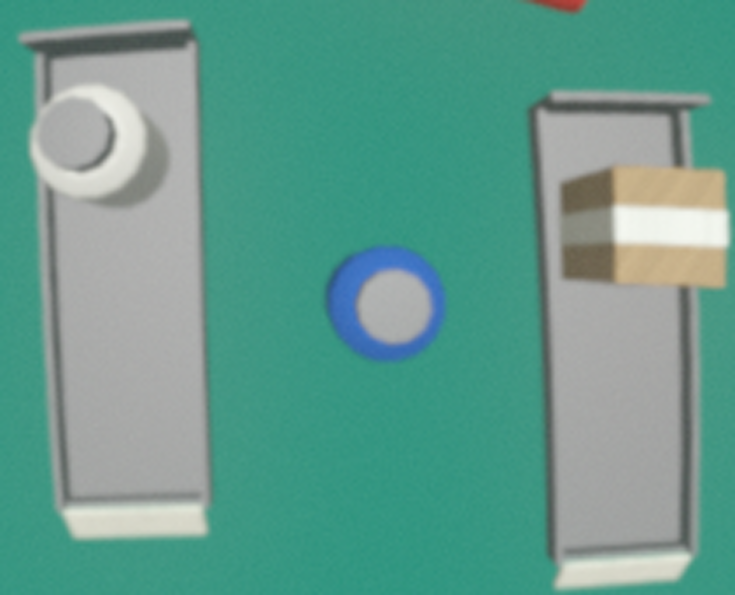

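The crop shows:
- **Bottle tray:** floor edge from (50,58) to (70,495), right wall top from (197,45) to (210,505).
- **Old bottle:** cap at (76,134).
- **Carton tray:** left wall top from (533,105) to (552,555), right wall from (690,108) to (693,550).
- **Old carton:** top face from (613,166) to (725,287).

The blue bottle in the middle at (395,305) is a decoy.

Run:
```python
from h import *
np.set_printoptions(precision=1,suppress=True)
s=np.load("w1.npy",allow_pickle=True).item()
def c(u,v,z):return atz("wrist",170+u/3.5,25+v/3.5,z,s)[:2]
def ln(n,a,b):
    d=a-b;print(n,a,b,"len",np.linalg.norm(d),"yaw",np.arctan2(d[1],d[0]))
ln("B floor left",c(50,58,4),c(70,495,4))
ln("B right top outer",c(197,45,18),c(210,505,18))
ln("B left top outer",c(36,55,18),c(60,507,18))
ln("B lip inner floor L-R",c(70,496,4),c(203,494,4))
ln("B back top",c(20,38,42),c(190,22,42))
ln("C left top outer",c(533,105,18),c(552,555,18))
ln("C right top outer",c(690,108,18),c(693,550,18))
ln("C floor right",c(674,114,4),c(682,545,4))
ln("C lip inner floor",c(562,548,4),c(682,545,4))
ln("C back top",c(552,94,42),c(709,98,42))
print("old bottle",c(76,134,94))
q=[c(613,166,80),c(723,172,80),c(725,287,80),c(613,280,80)];print("old carton",np.mean(q,0));[ln("e",q[i],q[(i+1)%4]) for i in range(4)]
def w(u,v,z):return atz("wrist",u*.64,v*.64,z,s)[:2]
print("newL",w(709,387,90),"newR",w(10,247,90),"blue",c(395,305,90))
im=cv2.imread("pics/w1raw.png")
a=cv2.resize(im[60:170,0:130],None,fx=5,fy=5,interpolation=cv2.INTER_CUBIC);cv2.imwrite("pics/w1d.png",a)
```

```text
B floor left [672.2 151.3] [493.5 127.2] len 180.37162813841073 yaw 0.13404710874154968
B right top outer [678.   91.2] [498.7  67.7] len 180.8001603435865 yaw 0.13034675780383645
B left top outer [670.7 153.4] [491.6 128.2] len 180.90722198814467 yaw 0.13974003383371428
B lip inner floor L-R [493.  127.2] [499.6  71.9] len 55.71170286007648 yaw 1.6896291059752326
B back top [672.6 153.7] [681.6  91.9] len 62.49515889940608 yaw 1.7153517855251723
C left top outer [671.  -38.5] [494.  -72.3] len 180.19698586182434 yaw 0.18892106142132253
C right top outer [ 682.8 -102.2] [ 503.5 -133.8] len 182.11195802715972 yaw 0.17411779981058836
C floor right [ 681.7 -100.6] [ 501.8 -134.3] len 183.05157409237097 yaw 0.1849239551066028
C lip inner floor [494.  -80.2] [ 501.8 -134.3] len 54.66111109195671 yaw 1.7145113726727723
C back top [671.9 -40.1] [ 683.3 -100.7] len 61.66399434361558 yaw 1.7556255010278203
old bottle [631.3 116.7]
old carton [627.6 -77.6]
e [643.9 -55.1] [649.9 -94.4] len 39.71937931747807 yaw 1.7224532465306894
e [649.9 -94.4] [ 610.8 -100.8] len 39.645025387784514 yaw 0.16206370513564755
e [ 610.8 -100.8] [605.9 -60.2] len 40.83927633078993 yaw -1.450886095824742
e [605.9 -60.2] [643.9 -55.1] len 38.35273358156501 yaw -3.007842818408036
newL [ 438.7 -273.1] newR [503. 403.] blue [587.1  11.9]
```

View pics/w1d.png

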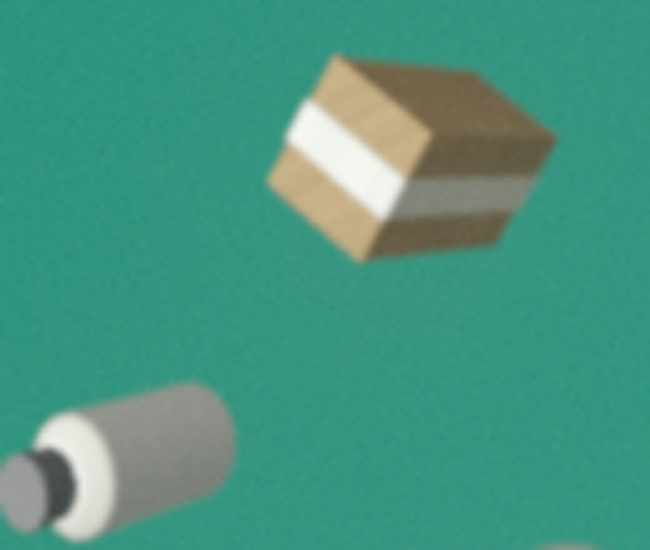

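The crop shows the new carton's top face at (337,55), (432,135), (361,262) and (268,182), and the right new bottle's cap centre at (22,492). The measured sizes (180, 56, 62 and 40 mm) match the listing. I choose the white bottle at crop (76,134). I'll turn the wrist half round to keep J6 in range.

```bash
cat >> h.py <<'E'
def go(x,y,z,yaw=None):
    "units from the present pose to TCP x,y,z with tool x at yaw"
    s=manip.read_state();T=R.from_rotvec(s["ee_rot"]);d=T.inv().apply(np.array([x,y,z])-s["tcp_pos"])/100
    r=np.zeros(3)
    if yaw is not None:
        G=R.from_matrix(np.array([[np.cos(yaw),np.sin(yaw),0],[np.sin(yaw),-np.cos(yaw),0],[0,0,-1]]))
        r=(T.inv()*G).as_rotvec()/.5
    print("go",np.round(d,3),"turn",np.round(r,3),"j6",s["joint_positions"][5].round(2))
E
(
python3 -m creep '[[0,0,0,0,0,-0.24],[0,0,0,0,0,-0.48],[0,0,0,0,0,-0.72],[0,0,0,0,0,-1]]'
python3 -m creep '[[0,0,0,0,0,-0.24],[0,0,0,0,0,-0.48],[0,0,0,0,0,-0.72],[0,0,0,0,0,-1]]'
python3 -m creep '[[0,0,0,0,0,-0.24],[0,0,0,0,0,-0.48],[0,0,0,0,0,-0.72],[0,0,0,0,0,-1]]'
python3 -m creep '[[0,0,0,0,0,-0.24],[0,0,0,0,0,-0.48],[0,0,0,0,0,-0.72],[0,0,0,0,0,-1]]'
python3 -m creep '[[0,0,0,0,0,-0.24],[0,0,0,0,0,-0.48],[0,0,0,0,0,-0.72],[0,0,0,0,0,-1]]'
python3 -m creep '[[0,0,0,0,0,-0.24],[0,0,0,0,0,-0.48],[0,0,0,0,0,-0.72],[0,0,0,0,0,-1],[0,0,0,0,0,-1]]' 70
)|tail -6
python3 - <<'E'
from h import *
np.set_printoptions(precision=1,suppress=True)
s=np.load("w1.npy",allow_pickle=True).item()
q=np.array([atz("wrist",u/5,60+v/5,76,s)[:2] for u,v in((337,55),(432,135),(361,262),(268,182))])
print("cnew",q.mean(0),q);[print(np.hypot(*(q[(i+1)%4]-q[i])),np.arctan2(*(q[(i+1)%4]-q[i])[::-1])) for i in range(4)]
print("newR",atz("wrist",22/5,60+492/5,90,s))
go(631.3,117.3,150,np.pi+.133)
E
```

```text
time_s: 3.65
tcp_pos: [518.3, 31.2, 301.1]
ee_rot: [-0.169, -3.136, 0.001]
ft_force: [-0.5, -0.6, 0.4]
gripper_width: 69.9
gripper_force: 0.0
cnew [595.1 286.4] [[622.7 292.1]
 [600.8 259.1]
 [567.7 280.4]
 [589.2 314. ]]
39.60495824267767 -2.156026352332314
39.33511046957299 2.5683979598575135
39.8515583696613 1.0008688938369665
39.94274070403747 -0.5794350611147142
newR [501.  407.7  90. ]
go [-1.   1.   1.5] turn [-0.  -0.  -0.5] j6 0.05
```

```bash
sed -i 's/print("go".*/print("go",*["%.3f"%v for v in [*d,*r]],"j6",s["joint_positions"][5].round(2))/' h.py; python3 -c "
from h import *
go(631.3,117.3,150,np.pi+.133)"
```

```text
go -1.032 0.978 1.510 -0.001 -0.002 -0.481 j6 0.05
```

```bash
(python3 -m creep '[[-0.17,0.16,0.25,0,0,0],[-0.34,0.32,0.5,0,0,0],[-0.52,0.49,0.75,0,0,0]]' 60
python3 -m creep '[[-0.17,0.16,0.2,0,0,-0.24],[-0.34,0.32,0.5,0,0,-0.48],[-0.52,0.49,0.76,0,0,-0.48],[-0.52,0.49,0.76,0,0,-0.48],[-0.52,0.49,0.76,0,0,-0.48]]' 60)|grep -E "tcp|width|ft"; python3 -c "
from h import *
cv2.imwrite('pics/w2.png',cv2.resize(manip.snapshot('wrist'),(640,480)))
go(631.3,117.3,52,np.pi+.133)"
```

```text
tcp_pos: [576.6, 74.7, 226.2]
ft_force: [0.8, 0.4, 0.1]
gripper_width: 59.8
tcp_pos: [631.5, 118.1, 147.4]
ft_force: [0.3, 0.0, 0.4]
gripper_width: 59.8
go 0.008 -0.004 0.977 -0.001 -0.005 -0.008 j6 -0.04
```

View pics/w2.png

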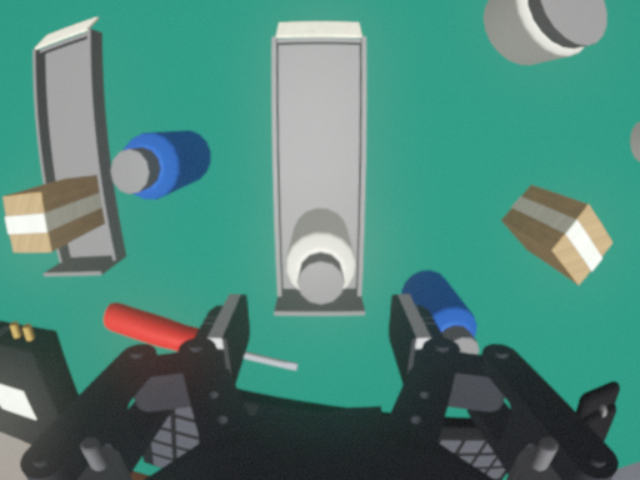

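The old bottle's cap at (321,278) is centred between the fingers, and the right blue bottle at (440,310) is clear of them. Descending.

```bash
(python3 -m creep '[[0,0,0.3,0,0,0],[0,0,0.6,0,0,0],[0,0,0.8,0,0,0],[0.01,0,0.96,0,0,0],[0.01,0,0.96,0,0,0]]' 60 30
python3 -m creep '[[0,0,0,0,0,0],[0,0,0,0,0,0],[0,0,0,0,0,0],[0,0,0,0,0,0],[0,0,0,0,0,0],[0,0,0,0,0,0]]' 30 30
python3 -m creep '[[0,0,-0.04,0,0,0],[0,0,-0.08,0,0,0],[0,0,-0.08,0,0,0]]')|grep -E "tcp|width|_force"; python3 -c "
from h import *
go(521.3,102.5,62,np.pi+.133)"
```

```text
tcp_pos: [629.5, 117.2, 52.9]
ft_force: [-2.0, -0.9, -1.0]
gripper_width: 60.0
gripper_force: 0.0
tcp_pos: [633.7, 118.5, 57.0]
ft_force: [-1.9, -1.1, 6.9]
gripper_width: 38.9
gripper_force: 32.1
tcp_pos: [632.7, 118.8, 63.6]
ft_force: [-0.2, 0.3, -0.7]
gripper_width: 39.1
gripper_force: 31.3
go 1.126 -0.016 0.014 -0.000 0.004 -0.004 j6 -0.04
```

```bash
(python3 -m creep '[[0.25,0,0,0,0,0],[0.5,-0.01,0,0,0,0],[0.75,-0.01,0,0,0,0],[1,-0.01,0.01,0,0,0]]'
python3 -m creep '[[0.06,0,0,0,0,0],[0.12,0,0,0,0,0],[0.12,0,0,0,0,0]]')|grep -E "tcp|width|_force"; python3 -c "
from h import *
cv2.imwrite('pics/s3.png',cv2.resize(manip.snapshot('scene')[160:270,180:370],None,fx=4,fy=4,interpolation=2))
go(521.3,102.5,57,np.pi+.133)"
```

```text
tcp_pos: [532.0, 104.5, 61.3]
ft_force: [0.5, -0.3, -1.5]
gripper_width: 39.5
gripper_force: 31.3
tcp_pos: [520.5, 103.0, 61.4]
ft_force: [0.1, 0.3, -0.8]
gripper_width: 38.9
gripper_force: 31.3
go 0.006 -0.006 0.046 -0.000 0.003 -0.004 j6 -0.06
```

View pics/s3.png

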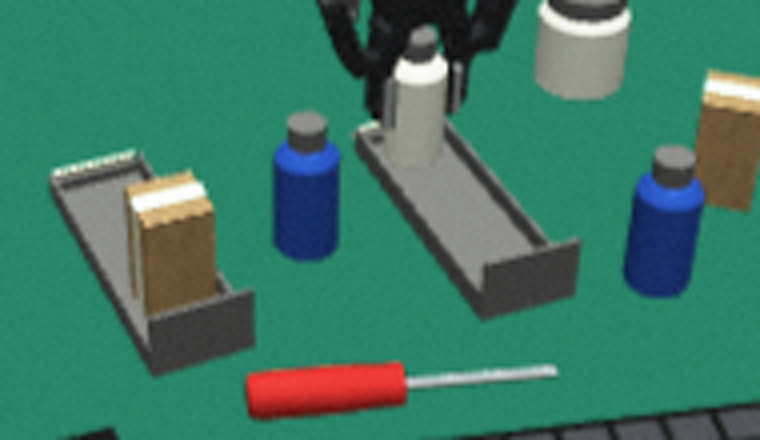

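The crop shows the old bottle upright in the gripper just behind the front lip, foot at (412,160), hovering slightly. Lowering.

```bash
(python3 -m creep '[[0,-0.01,0.03,0,0,0],[0,-0.01,0.05,0,0,0],[0,-0.01,0.065,0,0,0],[0,-0.01,0.065,0,0,0]]'
)|grep -E "tcp|width|_force"
```

```text
tcp_pos: [523.3, 102.1, 56.9]
ft_force: [-4.3, -0.2, 16.2]
gripper_width: 39.1
gripper_force: 32.9
```

```bash
(python3 -m creep '[[0,0,-0.03,0,0,0],[0,0,-0.03,0,0,0],[0,0,-0.03,0,0,0],[0,0,-0.03,0,0,0]]' 60
python3 -m creep '[[0,0,-0.2,0,0,0],[0,0,-0.5,0,0,0],[0,0,-0.9,0,0,0],[0,0,-0.9,0,0,0]]'
)|grep -E "tcp|width|_force"; python3 -c "
from h import *
s=manip.read_state();np.save('w4.npy',s,allow_pickle=True);im=manip.snapshot('wrist');cv2.imwrite('pics/w4raw.png',im)
cv2.imwrite('pics/w4.png',cv2.resize(im,(800,600),interpolation=2))
go(627.6,-78.2,150,np.pi+.165)"
```

```text
tcp_pos: [521.6, 102.1, 57.5]
ft_force: [0.2, 0.1, 0.9]
gripper_width: 60.1
gripper_force: 0.0
tcp_pos: [525.6, 102.4, 154.3]
ft_force: [1.3, 0.7, 1.1]
gripper_width: 59.8
gripper_force: 0.0
go -0.783 -1.924 0.025 -0.001 0.017 -0.068 j6 -0.06
```

View pics/w4.png

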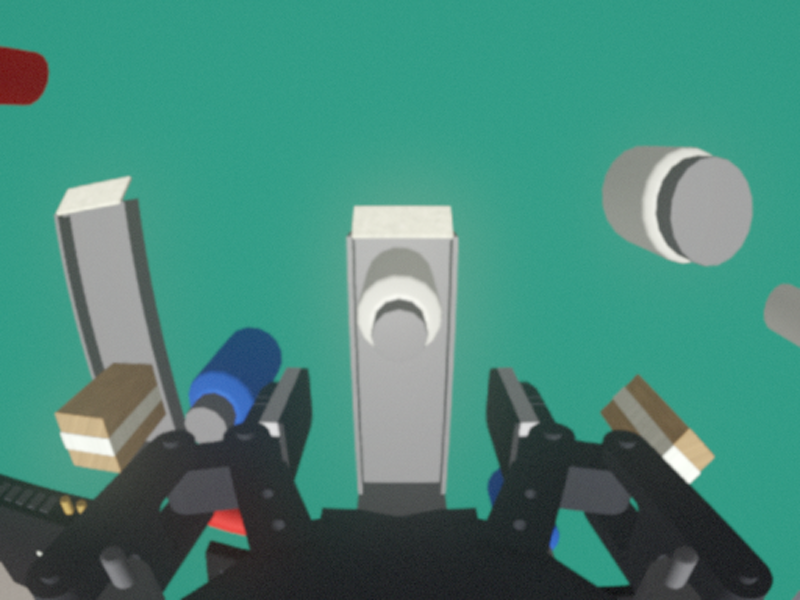

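The picture shows the old bottle upright, cap at (400,330), its foot edge at (400,250) just behind the lip edge at (402,238). Next, the old carton.

```bash
(python3 -m creep '[[-0.13,-0.32,0,0,0,0],[-0.26,-0.64,0,0,0,0],[-0.39,-0.96,0,0,0,0]]'
python3 -m creep '[[-0.13,-0.32,0,0,0.02,-0.07],[-0.26,-0.64,0,0,0.02,-0.07],[-0.39,-0.96,0.02,0,0.02,-0.07],[-0.39,-0.96,0.02,0,0.02,-0.07],[-0.39,-0.96,0.02,0,0.02,-0.07]]'
)|grep -E "tcp|width|_force"; python3 -c "
from h import *
np.set_printoptions(precision=1,suppress=True)
s=np.load('w4.npy',allow_pickle=True).item()
print(atz('wrist',400*.64,330*.64,94,s),atz('wrist',402*.64,238*.64,14,s))
cv2.imwrite('pics/w5.png',cv2.resize(manip.snapshot('wrist'),(640,480)))
go(627.6,-78.2,46,np.pi+.165)"
```

```text
tcp_pos: [572.3, 11.4, 146.6]
ft_force: [0.8, 1.0, 0.4]
gripper_width: 60.1
gripper_force: 0.0
tcp_pos: [623.6, -79.7, 143.7]
ft_force: [-0.0, 0.4, -0.3]
gripper_width: 59.7
gripper_force: 0.0
[520.4 101.8  94. ] [496.8 100.1  14. ]
go -0.058 -0.008 0.979 0.003 -0.025 -0.000 j6 -0.39
```

View pics/w5.png

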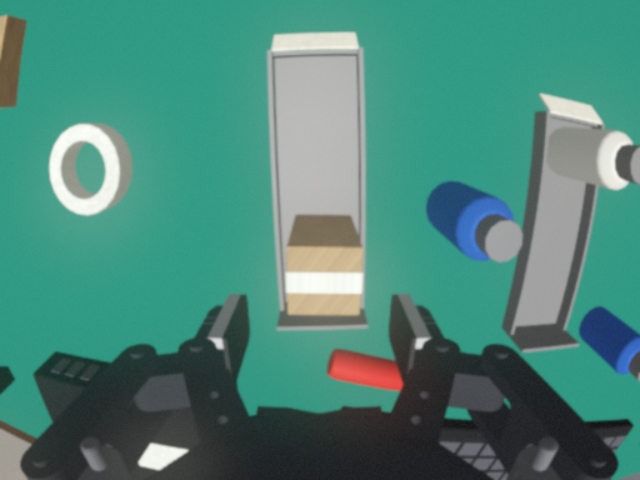

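The carton (top at (324,282)) sits between the fingers and is square to them. The old bottle works out 4 mm from its lip. Descending on the carton.

```bash
(python3 -m creep '[[-0.02,0,0.3,0,-0.02,0],[-0.04,-0.01,0.6,0,-0.02,0],[-0.05,-0.01,0.8,0,-0.02,0],[-0.05,-0.01,0.92,0,-0.02,0],[-0.05,-0.01,0.92,0,-0.02,0]]' 60 30
python3 -m creep '[[0,0,0,0,0,0],[0,0,0,0,0,0],[0,0,0,0,0,0],[0,0,0,0,0,0],[0,0,0,0,0,0],[0,0,0,0,0,0]]' 30 30
python3 -m creep '[[0,0,-0.04,0,0,0],[0,0,-0.08,0,0,0],[0,0,-0.08,0,0,0]]')|grep -E "tcp|width|_force"; python3 -c "
from h import *
go(523.7,-99,62,np.pi+.18)"
```

```text
tcp_pos: [623.9, -76.0, 49.7]
ft_force: [-0.5, 0.6, -1.1]
gripper_width: 60.1
gripper_force: 0.0
tcp_pos: [628.3, -78.5, 54.4]
ft_force: [0.0, 0.6, 0.9]
gripper_width: 39.6
gripper_force: 33.6
tcp_pos: [628.6, -78.6, 62.9]
ft_force: [0.1, 0.1, -1.8]
gripper_width: 39.8
gripper_force: 33.4
go 1.068 -0.028 0.008 -0.001 0.003 -0.028 j6 -0.39
```

```bash
(python3 -m creep '[[0.25,0,0,0,0,0],[0.5,-0.01,0,0,0,-0.02],[0.75,-0.02,0,0,0,-0.03],[1,-0.03,0,0,0,-0.03]]'
python3 -m creep '[[0.05,0,0,0,0,0],[0.06,0,0,0,0,0],[0.06,0,0,0,0,0],[0.06,0,0,0,0,0]]')|grep -E "tcp|width|_force"; python3 -c "
from h import *
go(523.7,-99,54.5,np.pi+.18)"
```

```text
tcp_pos: [528.9, -98.1, 61.9]
ft_force: [0.1, -0.8, -0.9]
gripper_width: 39.8
gripper_force: 33.3
tcp_pos: [525.6, -99.2, 62.3]
ft_force: [1.1, -0.2, -1.1]
gripper_width: 39.8
gripper_force: 33.4
go 0.018 0.005 0.078 -0.002 0.004 0.003 j6 -0.49
```

```bash
(python3 -m creep '[[0.01,0,0.03,0,0,0],[0.02,0,0.06,0,0,0],[0.02,0,0.085,0,0,0],[0.02,0,0.085,0,0,0]]'
python3 -m creep '[[0,0,-0.02,0,0,0],[0,0,-0.02,0,0,0],[0,0,-0.02,0,0,0],[0,0,-0.02,0,0,0]]' 60
python3 -m creep '[[0,0,-0.2,0,0,0],[0,0,-0.5,0,0,0],[0,0,-0.9,0,0,0],[0,0,-0.9,0,0,0],[0,0,-0.9,0,0,0]]'
)|grep -E "tcp|width|_force"; python3 -c "
from h import *
s=manip.read_state();np.save('w6.npy',s,allow_pickle=True);im=manip.snapshot('wrist');cv2.imwrite('pics/w6raw.png',im)
cv2.imwrite('pics/w6.png',cv2.resize(im,(800,600),interpolation=2))
go(438.7,-273.5,155,np.pi+.18)"
```

```text
tcp_pos: [522.7, -99.3, 54.3]
ft_force: [-2.4, 1.5, 10.5]
gripper_width: 39.8
gripper_force: 34.0
tcp_pos: [521.9, -99.3, 55.0]
ft_force: [-0.0, 1.0, -0.3]
gripper_width: 59.9
gripper_force: 0.0
tcp_pos: [524.2, -100.0, 147.7]
ft_force: [-0.3, 0.5, -0.0]
gripper_width: 59.9
gripper_force: 0.0
go 1.139 -1.560 -0.093 -0.002 0.004 0.002 j6 -0.49
```

View pics/w6.png

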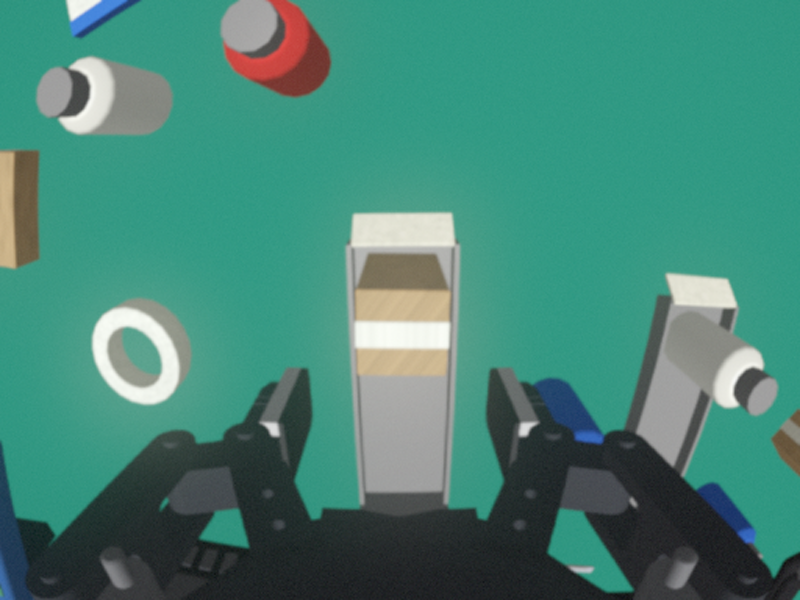

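The old carton stands square in its tray, top centre (402,332), foot edge at (402,253) just behind the lip at (402,246). The left new bottle's cap is at (62,92), and the red one I must avoid is at (252,25).

```bash
(python3 -m creep '[[0.25,-0.3,0,0,0,0],[0.45,-0.55,-0.02,0,0,0],[0.57,-0.78,-0.05,0,0,0],[0.57,-0.78,-0.05,0,0,0]]'
)|grep -E "tcp|width|_force"; python3 -c "
from h import *
np.set_printoptions(precision=1,suppress=True)
s=np.load('w6.npy',allow_pickle=True).item();f=.64
print('carton',atz('wrist',402*f,332*f,80,s),'lip',atz('wrist',402*f,246*f,14,s),'newL',atz('wrist',62*f,92*f,90,s))
s=manip.read_state();im=manip.snapshot('wrist');np.save('w7.npy',s,allow_pickle=True)
cv2.imwrite('pics/w7.png',cv2.resize(im,(640,480),interpolation=2));go(438,-273,155,np.pi+.18)"
```

```text
tcp_pos: [477.7, -189.4, 148.8]
ft_force: [0.1, -0.2, -0.4]
gripper_width: 60.0
gripper_force: 0.0
carton [522.3 -99.6  80. ] lip [ 498.1 -103.7   14. ] newL [ 436.5 -270.    90. ]
go 0.548 -0.769 -0.063 0.003 -0.004 -0.005 j6 -0.67
```

View pics/w7.png

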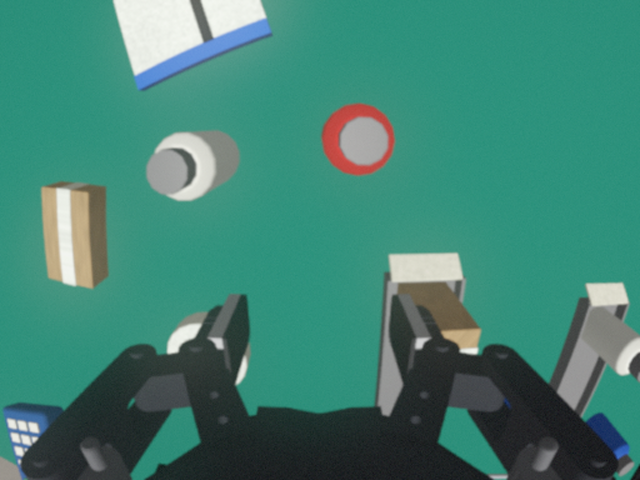

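The new bottle's cap is at (172,170), with the red bottle well clear at (363,140).

```bash
(python3 -m creep '[[0.2,-0.28,0,0,0,0],[0.4,-0.55,0,0,0,0],[0.55,-0.76,0,0,0,0],[0.55,-0.76,0,0,0,0],[0.55,-0.76,0,0,0,0]]'
)|grep -E "tcp|width|_force"; python3 -c "
from h import *
np.set_printoptions(precision=1,suppress=True)
s=np.load('w7.npy',allow_pickle=True).item();f=.8
p=atz('wrist',172*f,170*f,90,s);print(p);go(p[0],p[1],50,np.pi+.18)"
```

```text
tcp_pos: [438.7, -270.7, 148.8]
ft_force: [0.4, -0.2, -0.2]
gripper_width: 59.9
gripper_force: 0.0
[ 435.3 -272.6   90. ]
go 0.036 -0.015 0.989 0.005 -0.002 -0.001 j6 -0.86
```

```bash
(python3 -m creep '[[0.02,-0.01,0.3,0,0,0],[0.035,-0.015,0.6,0,0,0],[0.035,-0.015,0.8,0,0,0],[0.035,-0.015,0.96,0,0,0],[0.035,-0.015,0.96,0,0,0]]' 60 30
python3 -m creep '[[0,0,0,0,0,0],[0,0,0,0,0,0],[0,0,0,0,0,0],[0,0,0,0,0,0],[0,0,0,0,0,0],[0,0,0,0,0,0]]' 30 30
python3 -m creep '[[0,0,-0.2,0,0,0],[0,0,-0.5,0,0,0],[0,0,-0.8,0,0,0],[0,0,-1,0,0,0]]'
python3 -m creep '[[0,0,-0.2,0,0,0],[0,0,-0.2,0,0,0]]'
)|grep -E "tcp|width|_force"; python3 -c "
from h import *
go(564.9,108.2,172,np.pi+.133)"
```

```text
tcp_pos: [434.0, -269.1, 50.2]
ft_force: [-0.6, 1.6, -1.4]
gripper_width: 60.1
gripper_force: 0.0
tcp_pos: [436.6, -273.2, 54.8]
ft_force: [0.0, 0.4, -1.2]
gripper_width: 39.0
gripper_force: 33.8
tcp_pos: [436.9, -273.6, 157.0]
ft_force: [0.8, -0.1, -1.3]
gripper_width: 39.1
gripper_force: 33.8
tcp_pos: [438.4, -274.9, 178.7]
ft_force: [1.2, -0.3, -1.0]
gripper_width: 39.0
gripper_force: 33.9
go -1.934 3.541 0.057 -0.011 0.011 0.096 j6 -0.86
```

```bash
(python3 -m creep '[[-0.16,0.3,0,0,0,0],[-0.32,0.6,0,0,0,0],[-0.48,0.885,0,0,0,0]]'
python3 -m creep '[[-0.16,0.3,0,0,0,0],[-0.32,0.6,0,0,0,0],[-0.48,0.885,0,0,0,0]]'
python3 -m creep '[[-0.16,0.3,0,0,0,0],[-0.32,0.6,0,0,0,0],[-0.48,0.885,0,0,0,0]]'
python3 -m creep '[[-0.16,0.3,0,0,0,0.1],[-0.32,0.6,0,0,0.01,0.1],[-0.48,0.885,0.05,0,0.01,0.1],[-0.48,0.885,0.05,0,0.01,0.1],[-0.48,0.885,0.05,0,0.01,0.1]]'
)|grep -E "tcp|width|_force"; python3 -c "
from h import *
go(564.9,108.2,82,np.pi+.133)"
```

```text
tcp_pos: [467.3, -176.4, 173.5]
ft_force: [0.6, -0.1, -0.9]
gripper_width: 39.8
gripper_force: 33.8
tcp_pos: [498.4, -79.9, 173.3]
ft_force: [0.9, -0.1, -0.9]
gripper_width: 38.7
gripper_force: 33.8
tcp_pos: [529.7, 15.8, 173.2]
ft_force: [0.5, -1.2, -0.3]
gripper_width: 39.0
gripper_force: 33.8
tcp_pos: [560.9, 111.1, 167.8]
ft_force: [0.5, -0.4, -1.5]
gripper_width: 38.8
gripper_force: 33.8
go -0.042 -0.034 0.857 -0.000 -0.014 0.002 j6 -0.05
```

```bash
(python3 -m creep '[[-0.04,-0.03,0,0,-0.01,0],[-0.04,-0.03,0.3,0,-0.01,0],[-0.04,-0.03,0.6,0,-0.01,0],[-0.04,-0.03,0.86,0,-0.01,0],[-0.04,-0.03,0.86,0,-0.01,0],[-0.04,-0.03,0.86,0,-0.01,0]]'
)|grep -E "tcp|width|_force"; python3 -c "
from h import *
go(564.9,108.2,58.8,np.pi+.133)"
```

```text
tcp_pos: [563.6, 105.6, 82.2]
ft_force: [1.0, -0.6, -1.2]
gripper_width: 38.9
gripper_force: 33.8
go -0.018 0.024 0.233 -0.000 -0.008 -0.008 j6 -0.05
```

```bash
(python3 -m creep '[[-0.015,0.015,0.1,0,0,0],[-0.015,0.015,0.17,0,0,0],[-0.015,0.015,0.2,0,0,0],[-0.015,0.015,0.2,0,0,0]]'
)|grep -E "tcp|width|_force"; python3 -c "
from h import *
go(564.9,108.2,58.8,np.pi+.133)"
```

```text
tcp_pos: [566.5, 108.8, 63.1]
ft_force: [-0.0, -0.8, -1.9]
gripper_width: 38.8
gripper_force: 33.9
go 0.017 -0.004 0.043 -0.000 -0.000 -0.004 j6 -0.05
```

```bash
(python3 -m creep '[[0.01,0,0.03,0,0,0],[0.01,0,0.055,0,0,0],[0.01,0,0.055,0,0,0]]'
python3 -m creep '[[0,0,-0.01,0,0,0],[0,0,-0.01,0,0,0],[0,0,-0.01,0,0,0],[0,0,-0.01,0,0,0]]' 60
python3 -m creep '[[0,0,-0.2,0,0,0],[0,0,-0.5,0,0,0],[0,0,-0.9,0,0,0],[0,0,-0.9,0,0,0]]'
)|grep -E "tcp|width|_force"; python3 -c "
from h import *
go(502,405.5,158,np.pi+.5)
s=manip.read_state();np.save('w8.npy',s,allow_pickle=True);im=manip.snapshot('wrist');cv2.imwrite('pics/w8raw.png',im)"
```

```text
tcp_pos: [566.1, 108.8, 58.7]
ft_force: [-0.1, -0.1, 3.3]
gripper_width: 38.6
gripper_force: 34.2
tcp_pos: [565.7, 108.7, 58.8]
ft_force: [0.4, 0.7, 0.1]
gripper_width: 60.3
gripper_force: 0.0
tcp_pos: [569.9, 109.2, 156.1]
ft_force: [1.3, 0.2, 0.1]
gripper_width: 59.8
gripper_force: 0.0
go 0.285 3.027 -0.024 -0.005 0.023 -0.737 j6 -0.05
```

```bash
(python3 -m creep '[[0.03,0.33,0,0,0,0],[0.06,0.66,0,0,0,0],[0.1,1,0,0,0,0]]'
python3 -m creep '[[0.03,0.33,0,0,0,0],[0.06,0.66,0,0,0,0],[0.1,1,-0.01,0,0.02,0],[0.1,1,-0.01,0,0.02,0],[0.1,1,-0.01,0,0.02,0]]'
)|grep -E "tcp|width|_force"; python3 -c "
from h import *
s=manip.read_state();np.save('w9.npy',s,allow_pickle=True);im=manip.snapshot('wrist')
a=cv2.resize(cv2.imread('pics/w8raw.png')[60:384,150:362],None,fx=1.4,fy=1.4);b=cv2.resize(im,None,fx=1,fy=1)
o=np.zeros((600,800,3),np.uint8);o[:a.shape[0],:a.shape[1]]=a;o[:384,297:800]=im[:,:503];cv2.imwrite('pics/w9.png',o)"
```

```text
tcp_pos: [542.3, 207.0, 148.0]
ft_force: [0.7, -0.1, 0.1]
gripper_width: 59.9
gripper_force: 0.0
tcp_pos: [518.6, 305.8, 148.6]
ft_force: [0.5, -0.0, 0.4]
gripper_width: 59.7
gripper_force: 0.0
```

View pics/w9.png

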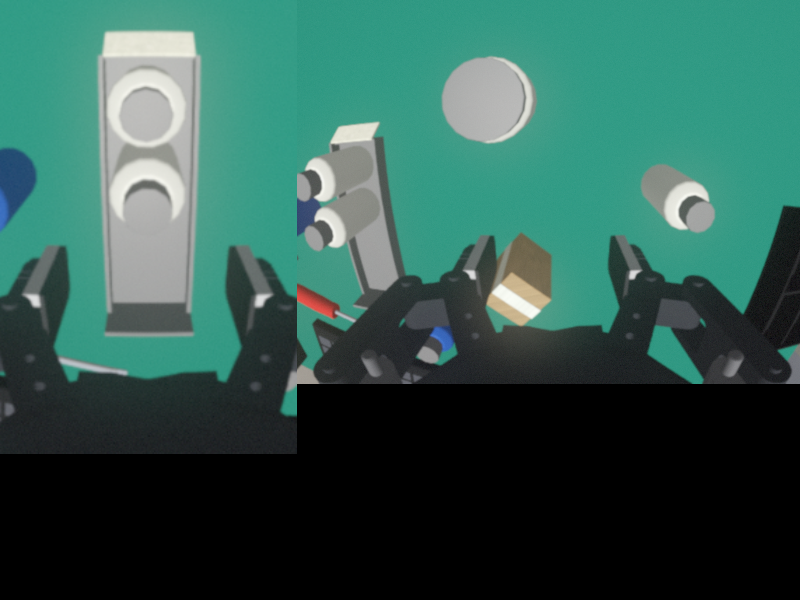

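Left panel: both bottles in file, caps at (147,112) and (148,207). Right panel: the right new bottle's cap is at (700,217), the new carton's top is at (520,293), and the jar is at (485,100).

```bash
python3 -c "
from h import *
np.set_printoptions(precision=1,suppress=True)
s=np.load('w8.npy',allow_pickle=True).item()
for u,v in((147,112),(148,207)):print(atz('wrist',150+u/1.4,60+v/1.4,94,s))
s=np.load('w9.npy',allow_pickle=True).item()
p=atz('wrist',403,217,90,s);print(p,atz('wrist',223,293,76,s));go(503,405,150,np.pi+.133);go(p[0],p[1],150,np.pi+.133)"
```

```text
[519.6 101.9  94. ]
[563.2 108.1  94. ]
[503.3 408.3  90. ] [589.  289.3  76. ]
go 0.026 1.017 -0.014 -0.002 -0.023 -0.001 j6 0.29
go 0.019 1.049 -0.014 -0.002 -0.023 -0.001 j6 0.29
```

```bash
(python3 -m creep '[[0.01,0.35,0,0,0,0],[0.02,0.7,0,0,-0.02,0],[0.02,1,0,0,-0.02,0],[0.02,1,0,0,-0.02,0]]'
python3 -m creep '[[0,0.03,0,0,0,0],[0,0.03,0.3,0,0,0],[0,0.03,0.6,0,0,0],[0,0.03,0.6,0,0,0]]')|grep -E "tcp|width|_force"; python3 -c "
from h import *
go(503.2,407.3,50,np.pi+.133)"
```

```text
tcp_pos: [503.9, 406.5, 149.2]
ft_force: [0.2, -0.9, 0.2]
gripper_width: 60.2
gripper_force: 0.0
tcp_pos: [501.2, 401.8, 83.6]
ft_force: [-0.6, -1.6, -1.4]
gripper_width: 60.2
gripper_force: 0.0
go -0.030 0.054 0.336 -0.011 -0.019 -0.009 j6 0.45
```

```bash
(python3 -m creep '[[0,0,0,0,0,0],[0,0,0,0,0,0]]')|grep -E "tcp|width|_force"; python3 -c "
from h import *
go(503.2,407.3,50,np.pi+.133)"
```

```text
tcp_pos: [504.9, 405.2, 90.8]
ft_force: [0.3, 0.7, 0.4]
gripper_width: 60.0
gripper_force: 0.0
go 0.015 0.023 0.408 -0.000 0.001 -0.007 j6 0.45
```

```bash
(python3 -m creep '[[0.01,0.01,0.2,0,0,0],[0.01,0.01,0.38,0,0,0],[0.01,0.01,0.38,0,0,0],[0.01,0.01,0.38,0,0,0]]' 60 30
python3 -m creep '[[0,0,0,0,0,0],[0,0,0,0,0,0],[0,0,0,0,0,0],[0,0,0,0,0,0],[0,0,0,0,0,0],[0,0,0,0,0,0]]' 30 30
python3 -m creep '[[0,0,-0.2,0,0,0],[0,0,-0.5,0,0,0],[0,0,-0.8,0,0,0],[0,0,-1,0,0,0]]'
python3 -m creep '[[0,0,-0.2,0,0,0],[0,0,-0.2,0,0,0],[0,0,-0.2,0,0,0]]'
)|grep -E "tcp|width|_force"; python3 -c "
from h import *
go(606.7,113.9,170,np.pi+.133)"
```

```text
tcp_pos: [503.4, 406.8, 52.9]
ft_force: [0.1, 0.6, 0.0]
gripper_width: 59.9
gripper_force: 0.0
tcp_pos: [504.5, 408.0, 54.1]
ft_force: [-1.0, 0.5, 6.5]
gripper_width: 39.3
gripper_force: 32.4
tcp_pos: [503.8, 407.7, 155.1]
ft_force: [1.0, -0.2, -0.9]
gripper_width: 38.9
gripper_force: 31.6
tcp_pos: [504.0, 407.8, 173.3]
ft_force: [-0.4, -0.3, -1.6]
gripper_width: 39.0
gripper_force: 31.7
go -0.634 -3.048 0.031 0.003 0.006 -0.003 j6 0.45
```

```bash
(python3 -m creep '[[-0.07,-0.33,0,0,0,0],[-0.14,-0.66,0,0,0,0],[-0.21,-1,0,0,0,0]]'
python3 -m creep '[[-0.07,-0.33,0,0,0,0],[-0.14,-0.66,0,0,0,0],[-0.21,-1,0,0,0,0]]'
python3 -m creep '[[-0.07,-0.33,0,0,0,0],[-0.14,-0.66,0,0,0,0],[-0.21,-1,0,0,0,0],[-0.21,-1,0,0,0,0]]'
python3 -m creep '[[0,-0.05,0,0,0,0],[0,-0.05,0,0,0,0],[0,-0.05,0,0,0,0],[0,-0.05,0,0,0,0]]'
)|grep -E "tcp|width|_force"; python3 -c "
from h import *
go(607,114,80,np.pi+.133)"
```

```text
tcp_pos: [535.9, 309.8, 169.6]
ft_force: [0.5, -0.9, -1.1]
gripper_width: 39.0
gripper_force: 31.6
tcp_pos: [569.9, 212.6, 169.7]
ft_force: [0.2, -0.0, -1.0]
gripper_width: 38.9
gripper_force: 31.6
tcp_pos: [605.7, 111.8, 169.7]
ft_force: [-0.1, 0.8, -1.1]
gripper_width: 39.2
gripper_force: 31.7
tcp_pos: [604.6, 114.1, 171.2]
ft_force: [0.2, -0.6, -1.2]
gripper_width: 39.3
gripper_force: 31.7
go -0.024 -0.005 0.912 0.001 -0.002 -0.000 j6 -0.05
```

```bash
(python3 -m creep '[[-0.02,0,0,0,0,0],[-0.025,0,0.3,0,0,0],[-0.025,0,0.6,0,0,0],[-0.025,0,0.88,0,0,0],[-0.025,0,0.88,0,0,0],[-0.025,0,0.88,0,0,0],[-0.025,0,0.88,0,0,0],[-0.025,0,0.88,0,0,0]]'
python3 -m creep '[[0,0,0.1,0,0,0],[0,0,0.2,0,0,0],[0,0,0.2,0,0,0],[0,0,0.2,0,0,0]]')|grep -E "tcp|width|_force"; python3 -c "
from h import *
go(607,114,58,np.pi+.133)"
```

```text
tcp_pos: [609.6, 113.8, 86.2]
ft_force: [-0.1, 0.7, -1.2]
gripper_width: 38.9
gripper_force: 31.6
tcp_pos: [606.9, 113.2, 62.8]
ft_force: [-0.1, -0.5, -1.8]
gripper_width: 38.7
gripper_force: 31.6
go -0.003 0.008 0.048 0.000 -0.004 -0.004 j6 -0.05
```

```bash
(python3 -m creep '[[0,0,0.03,0,0,0],[0,0,0.05,0,0,0],[0,0,0.06,0,0,0],[0,0,0.06,0,0,0]]'
python3 -m creep '[[0,0,-0.01,0,0,0],[0,0,-0.01,0,0,0],[0,0,-0.01,0,0,0],[0,0,-0.01,0,0,0]]' 60
python3 -m creep '[[0,0,-0.2,0,0,0],[0,0,-0.5,0,0,0],[0,0,-0.9,0,0,0],[0,0,-0.9,0,0,0],[0,0,-0.9,0,0,0]]'
)|grep -E "tcp|width|_force"; python3 -c "
from h import *
go(597,286.5,150,np.pi+.133)
s=manip.read_state();np.save('w10.npy',s,allow_pickle=True);im=manip.snapshot('wrist');cv2.imwrite('pics/w10raw.png',im)"
```

```text
tcp_pos: [608.0, 113.3, 58.1]
ft_force: [-0.7, -0.1, 1.4]
gripper_width: 39.3
gripper_force: 31.8
tcp_pos: [608.0, 113.3, 58.9]
ft_force: [-0.1, 0.2, -0.4]
gripper_width: 60.0
gripper_force: 0.0
tcp_pos: [610.5, 113.5, 152.1]
ft_force: [0.1, 0.2, -0.6]
gripper_width: 60.1
gripper_force: 0.0
go -0.093 1.733 0.021 -0.001 0.014 -0.004 j6 -0.05
```

```bash
(python3 -m creep '[[-0.02,0.4,0,0,0,0.24],[-0.05,0.7,0,0,0,0.48],[-0.05,0.9,0,0,0,0.72],[-0.05,0.9,0,0,0,0.72]]'
)|grep -E "tcp|width|_force"; python3 -c "
from h import *
go(596.5,286,150,2.571)"
```

```text
tcp_pos: [599.0, 206.7, 146.6]
ft_force: [0.2, 0.1, -1.3]
gripper_width: 59.7
gripper_force: 0.0
go 0.204 0.766 -0.033 -0.001 -0.007 0.686 j6 0.46
```

```bash
(python3 -m creep '[[0.08,0.3,0,0,0,0.24],[0.16,0.6,0,0,0,0.48],[0.2,0.77,-0.02,0,0,0.69],[0.2,0.77,-0.02,0,0,0.69],[0.2,0.77,-0.02,0,0,0.69],[0.2,0.77,-0.02,0,0,0.69],[0.2,0.77,-0.02,0,0,0.69]]'
)|grep -E "tcp|width|_force"; python3 -c "
from h import *
s=manip.read_state();np.save('w11.npy',s,allow_pickle=True);im=manip.snapshot('wrist')
a=cv2.resize(cv2.imread('pics/w10raw.png')[40:300,150:362],None,fx=1.4,fy=1.4);b=im[100:330,130:380]
b=cv2.resize(b,None,fx=2,fy=2,interpolation=2)
o=np.zeros((470,800,3),np.uint8);o[:a.shape[0],:a.shape[1]]=a;o[:460,298:798]=b;cv2.imwrite('pics/w11.png',o)
go(596.5,286,50,2.571)"
```

```text
tcp_pos: [598.8, 281.1, 150.0]
ft_force: [0.9, -0.2, 0.3]
gripper_width: 60.0
gripper_force: 0.0
go 0.047 0.028 1.003 -0.002 -0.001 -0.008 j6 0.92
```

View pics/w11.png

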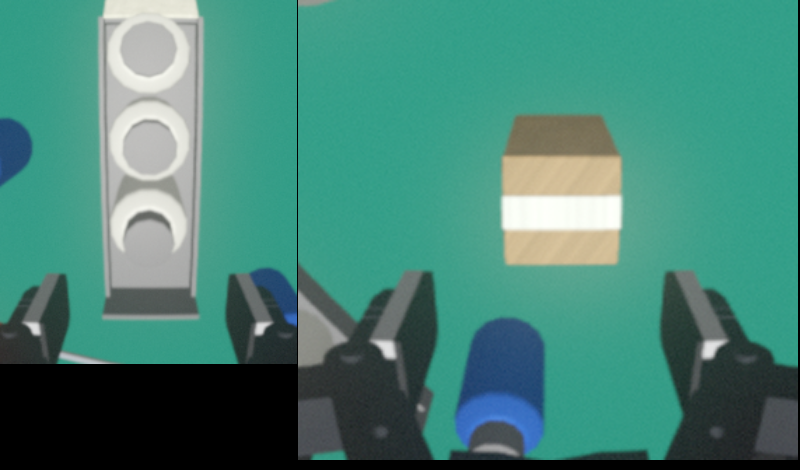

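Left panel: three bottles in single file, caps at (148,50), (150,148) and (150,237). Right panel: the new carton is square between the fingers, top centre (562,210), and the blue decoy at (500,400) is well behind the grasp line.

```bash
python3 -c "
from h import *
np.set_printoptions(precision=1,suppress=True)
s=np.load('w10.npy',allow_pickle=True).item()
for u,v in((148,50),(150,148),(150,237)):print(atz('wrist',150+u/1.4,40+v/1.4,94,s))
s=np.load('w11.npy',allow_pickle=True).item()
p=atz('wrist',262,205,76,s);print(p);go(p[0],p[1],50,2.571)"
```

```text
[521.5 102.2  94. ]
[562.8 108.5  94. ]
[602.9 113.9  94. ]
[597.2 287.7  76. ]
go 0.050 0.047 1.003 -0.002 -0.001 -0.008 j6 0.92
```

```bash
(python3 -m creep '[[0.04,0.035,0,0,0,0],[0.04,0.035,0.3,0,0,0],[0.04,0.035,0.6,0,0,0],[0.04,0.035,0.8,0,0,0],[0.04,0.035,0.98,0,0,0],[0.04,0.035,0.98,0,0,0],[0.04,0.035,0.98,0,0,0]]' 60 30
python3 -m creep '[[0,0,0,0,0,0],[0,0,0,0,0,0],[0,0,0,0,0,0],[0,0,0,0,0,0],[0,0,0,0,0,0],[0,0,0,0,0,0]]' 30 30
python3 -m creep '[[0,0,-0.2,0,0,0],[0,0,-0.5,0,0,0],[0,0,-0.8,0,0,0],[0,0,-1,0,0,0]]'
python3 -m creep '[[0,0,-0.2,0,0,0],[0,0,-0.2,0,0,0],[0,0,-0.2,0,0,0]]'
)|grep -E "tcp|width|_force"; python3 -c "
from h import *
go(566.6,-91.5,170,np.pi+.18)"
```

```text
tcp_pos: [596.6, 287.2, 51.9]
ft_force: [0.4, 0.2, 0.8]
gripper_width: 60.0
gripper_force: 0.0
tcp_pos: [599.0, 288.3, 54.8]
ft_force: [0.7, 0.5, 5.3]
gripper_width: 39.7
gripper_force: 31.2
tcp_pos: [598.2, 288.2, 155.7]
ft_force: [0.8, -0.2, -1.2]
gripper_width: 39.7
gripper_force: 30.6
tcp_pos: [598.5, 288.2, 174.1]
ft_force: [-0.4, 0.5, -0.5]
gripper_width: 39.6
gripper_force: 30.6
go -1.793 -3.363 0.035 0.003 0.006 -1.507 j6 0.93
```

```bash
(python3 -m creep '[[-0.15,-0.28,0,0,0,0],[-0.3,-0.56,0,0,0,0],[-0.45,-0.84,0,0,0,0]]'
python3 -m creep '[[-0.15,-0.28,0,0,0,0],[-0.3,-0.56,0,0,0,0],[-0.45,-0.84,0,0,0,0]]'
python3 -m creep '[[-0.15,-0.28,0,0,0,0],[-0.3,-0.56,0,0,0,0],[-0.45,-0.84,0,0,0,0]]'
python3 -m creep '[[-0.15,-0.28,0,0,0,-0.24],[-0.3,-0.56,0,0,0,-0.48],[-0.45,-0.84,0,0,0,-0.72],[-0.45,-0.84,0,0,0,-0.96],[-0.45,-0.84,0,0,0,-0.96]]'
python3 -m creep '[[0,0,0,0,0,-0.24],[0,0,0,0,0,-0.48],[0,0,0,0,0,-0.55],[0,0,0,0,0,-0.55],[0,0,0,0,0,-0.55]]'
)|grep -E "tcp|width|_force"; python3 -c "
from h import *
go(566.6,-91.5,85,np.pi+.18)"
```

```text
tcp_pos: [588.2, 192.0, 170.3]
ft_force: [0.7, 0.2, -1.4]
gripper_width: 39.9
gripper_force: 30.9
tcp_pos: [580.2, 96.4, 170.6]
ft_force: [0.7, 0.9, -0.7]
gripper_width: 39.8
gripper_force: 30.9
tcp_pos: [572.4, 1.6, 170.6]
ft_force: [0.4, -0.5, -1.2]
gripper_width: 39.7
gripper_force: 30.9
tcp_pos: [564.9, -93.5, 170.7]
ft_force: [0.6, 0.8, -0.3]
gripper_width: 39.6
gripper_force: 30.9
tcp_pos: [565.7, -91.0, 171.6]
ft_force: [-0.3, 0.2, -1.6]
gripper_width: 39.5
gripper_force: 30.9
go -0.010 -0.007 0.866 0.002 -0.004 -0.001 j6 -0.45
```

```bash
(python3 -m creep '[[-0.015,-0.005,0,0,0,0],[-0.015,-0.005,0.3,0,0,0],[-0.015,-0.005,0.6,0,0,0],[-0.015,-0.005,0.86,0,0,0],[-0.015,-0.005,0.86,0,0,0],[-0.015,-0.005,0.86,0,0,0],[-0.015,-0.005,0.86,0,0,0],[-0.015,-0.005,0.86,0,0,0]]'
python3 -m creep '[[0,0,0.1,0,0,0],[0,0,0.2,0,0,0],[0,0,0.22,0,0,0],[0,0,0.22,0,0,0],[0,0,0.22,0,0,0]]')|grep -E "tcp|width|_force"; python3 -c "
from h import *
go(567,-91.5,58.5,np.pi+.18)"
```

```text
tcp_pos: [569.7, -92.7, 88.9]
ft_force: [0.5, -0.8, -0.8]
gripper_width: 39.6
gripper_force: 30.9
tcp_pos: [567.4, -92.2, 64.4]
ft_force: [0.6, -1.0, -1.2]
gripper_width: 39.5
gripper_force: 31.0
go 0.003 0.007 0.059 0.001 -0.002 0.002 j6 -0.45
```

```bash
(python3 -m creep '[[0,0.005,0.03,0,0,0],[0,0.005,0.055,0,0,0],[0,0.005,0.07,0,0,0],[0,0.005,0.07,0,0,0]]'
python3 -m creep '[[0,0,-0.01,0,0,0],[0,0,-0.01,0,0,0],[0,0,-0.01,0,0,0],[0,0,-0.01,0,0,0]]' 60
python3 -m creep '[[0,0,-0.2,0,0,0],[0,0,-0.5,0,0,0],[0,0,-1,0,0,0],[0,0,-1,0,0,0]]'
python3 -m creep '[[0,0.3,-0.3,0,0,0],[0,0.6,-0.6,0,0,0],[0,0.9,-0.9,0,0,0],[0,0.9,-0.9,0,0,0],[0,0.9,-0.9,0,0,0]]'
)|grep -E "tcp|width|_force|time"; python3 -c "
from h import *
s=manip.read_state();np.save('w12.npy',s,allow_pickle=True);im=manip.snapshot('wrist')
o=np.zeros((600,800,3),np.uint8)
o[:320,:800]=cv2.resize(im[:205],(800,320),interpolation=2)
o[320:,:400]=cv2.resize(manip.snapshot('scene')[150:255,185:335],(400,280),interpolation=2)
o[320:,400:]=cv2.resize(manip.snapshot('side')[140:245,170:320],(400,280),interpolation=2)
cv2.imwrite('pics/f.png',o)"
```

```text
time_s: 27.98
tcp_pos: [568.2, -91.9, 58.8]
ft_force: [-2.6, 0.2, 6.1]
gripper_width: 39.4
gripper_force: 31.7
time_s: 28.32
tcp_pos: [567.9, -91.8, 58.7]
ft_force: [-0.1, -0.6, 0.2]
gripper_width: 60.3
gripper_force: 0.0
time_s: 28.65
tcp_pos: [570.9, -92.6, 164.9]
ft_force: [0.9, -0.4, 0.4]
gripper_width: 60.0
gripper_force: 0.0
time_s: 29.07
tcp_pos: [553.0, -2.0, 251.2]
ft_force: [-0.5, -0.4, -0.4]
gripper_width: 60.1
gripper_force: 0.0
```

View pics/f.png

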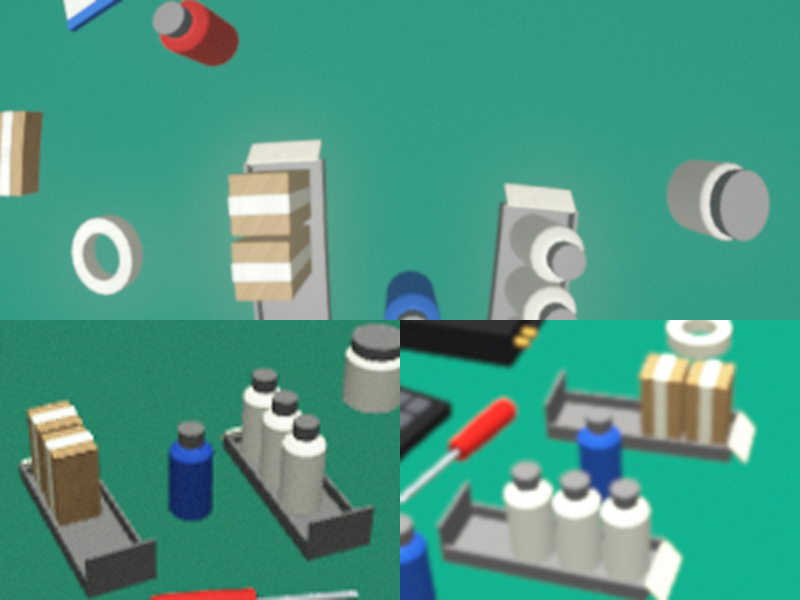

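The final views show both cartons at (265,205) and (265,270), and the three bottles in file up against their lips. All are upright with gaps of a few mm, the bystanders and look-alikes have not moved, and the gripper is clear. Handing in.

```bash
python3 -c "
from plant import manip
print(manip.close_job())"
```

```text
the job is handed in; nothing more can be done
None
```

I handed the job in at about 29 s: both trays are restocked old item first, upright and in single file, with gaps of roughly 5 mm or less by camera measurement and by eye in the final pictures; the jar, flat carton, tape roll and the blue and red bottles were left alone.

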